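# Tighten a union nut by hand, then with the wrench

### The job

The big captive union nut on the large pipe tee is loose. With the fingers turn it clockwise (seen from above) until its pointer points at the raised arc on the flange, then finish with the large wrench until the pointer comes up against the stop pin; use only the wrench on the nut beyond the arc. Then lay the wrench, without dropping it, flat on the rubber mat again and leave everything else as it is.

Things in the scene. Friction and masses are not known exactly. Their poses are not given: they have to be found in the camera images.
- tee: Large steel pipe tee, fixed, on a white plastic foot 140 x 140 x 12 mm. Origin: centre of the foot's underside, on the nut's upright axis; z up. Column 48 mm across; round flange 120 mm across, its top 76 mm above the table. A blanked side pipe (34 mm across, end flange 56 mm across, centre 40 mm high) runs 128 mm along +x.
- arc_mid (a point): Middle of the raised arc on the tee's flange, top face: 53 mm from the nut's axis, 83 mm above the table, at +5 deg from the tee's x (counter-clockwise). The arc is 9 mm wide, 7 mm high, and spans about 14 deg to each side: the hand-tight zone.
- stop_pin (a point): Top of the stop pin on the flange: 8 mm across, 43 mm from the nut's axis, 85 mm above the table, at -45 deg from the tee's x.
- nut (a joint): The big captive nut's turn, rad: 0 loose, grows as it is turned clockwise seen from above (tightened), hard stop at 1.9 with the pointer against the pin; the pointer points at the raised arc from 1.0 to 1.45. Starts between 0 and 0.45, stays where it is left, takes about 0.4 N m to turn. The pointer's direction in the tee's frame is 75 deg minus this value.
- nut_mid (a point): On the big nut's axis, 101 mm above the table, mid-height of its steel hexagon: 46 mm across flats, 53 over corners, from 85 to 117 mm high; a dome 36 mm across on top up to 128 mm; a round collar 68 mm across below (77 to 85 mm). Turns with the nut: x points along the pointer and is square to a flat (flats face 0, 60, 120.. deg from x), z up.
- nut_pointer (a point): Tip of the nut's pointer, top face: a tab 8 mm wide on the collar, below the middle of one flat, reaching 46 mm from the axis, 85 mm above the table.
- wrench: Large loose open-ended steel wrench, 200 mm long, 0.25 to 0.5 kg, flat on the mat. Origin: centre of the open jaw (nut's axis when seated), at the underside; x out of the mouth, z up. Jaws 49 mm apart, 14 mm high, parallel from the throat at x=-28 to x=14 mm, flaring to 26; head 96 mm wide. Handle 24 mm wide, 20 mm high, x=-57 to -174 mm. Centre of mass x=-72 mm.
- wrench_grip (a point): Good place to grip the large wrench: on its handle 90 mm behind the jaw centre, 10 mm above the underside; axes as the wrench.
- wrench_end (a point): End of the large wrench's handle, 174 mm behind the jaw centre, 10 mm above the underside.
- mat: Black rubber mat, fixed, 260 (x) x 280 (y) x 5 mm; origin at the centre of its underside. Both wrenches lie on it along its x, side by side, in either order.
- small_wrench: Small open-ended wrench, 145 mm long, jaws 34 mm apart; same shape, too small for the big nut. Leave it. Origin at its jaw centre.
- small_tee: Small pipe tee with a small captive nut, fixed, foot 110 mm square, top 74 mm above the table. Leave it. Origin: centre of the foot's underside.
- small_nut_corner (a point): A corner of the small tee's captive nut (32 mm across flats), 18.5 mm from its axis. Leave it.
- bottle_a: Dark full bottle, 72 mm across, 210 mm tall, upright. Leave it. Origin: centre of its underside.
- bottle_b: Another dark bottle like it. Leave it.
- cup: Steel sampling cup, 68 mm across the rim, 62 mm tall. Leave it. Origin: centre of its underside.
- spare_nut: Loose spare hex nut, 46 mm across flats, 30 mm tall, hollow. Leave it. Origin: centre of its underside.
- blank_cap: Loose steel blank cap with a stub, 64 mm across, 24 mm tall. Leave it. Origin: centre of its underside.
Not all that is in view belongs to the job. Leave any blue or yellow look-alike of the tee alone.

How it is judged:
By the outcome, as a careful person would: the job done as asked, in the order asked, and still so for the second after the job is handed in, with the robot touching nothing.
It also fails if it takes over 58 s, if anything falls off the work surface, if the arm or the gripper's body presses on something with over 40 N, if the wrist force passes 120 N, or if a joint passes its speed limit or range.

### The arm

A 7-joint arm with a two-finger parallel gripper is mounted at the origin on the work surface. World frame = base frame: x ahead of the robot, y to its left, z up, the work surface at z = 0. Lengths are in m, angles in rad, forces in N, time in s.
With the tool pointing down it reaches from about 0.425 to 1.025 m from the base axis. Payload 9.4 kg.
Tool frame: the origin (TCP) lies midway between the tips of the shut fingers; the grasp point (between the pads) lies 19 mm behind it; z points along the fingers, y is the direction in which the jaws open and shut (so a half turn about z gives the same grasp; the last joint's range is limited). The gripper opens to 93 mm and grips with 3 to 60 N. Pads are 15 mm wide; open, the fingers measure 128 mm over their backs; the gripper's body (75 mm by 188 mm) begins 65 mm behind the grasp point.
Start: joints at [-1.273, 0.599, -0.003, 1.599, 0.002, 0.943, -0.08], TCP at [0.265, 0.675, 0.219] pointing down, gripper open.
Joint ranges: [-2.57, 2.57], [-0.35, 1.97], [-1.29, 1.29], [0.11, 2.56], [-1.05, 4.19], [0.11, 1.86], [-2.63, 2.63]. Speed limits (rad/s): [2.22, 2.22, 3.01, 3.01, 3.14, 3.14, 3.14].

### API

Orientations are given as a unit quaternion [x, y, z, w].
In Python, from plant import r gives the robot as it stands.
- The arm moves only by the shell command python3 -m creep 'ROWS' [OPENING]. ROWS is a JSON object of lists of equal length, an entry for each row: "linear": the shift along the tool's x, y, z as a fraction of full scale, a list of three; "rotation": the turn, a rotation vector about the tool's x, y, z as a fraction of full scale, a list of three. A call has 1 to 20 rows; each row is the pose to reach, as a shift and turn from the pose commanded when the call began, along the tool's axes at that moment; what a row does not reach only later rows make up. Full scale, the value 1, is 0.4 m for a shift and 45 degrees for a turn. A row lasts 1/8 s, in which the tool goes at most 62.5 mm and 10.7 degrees, less where a joint would pass 70% of its speed; a pose out of reach is approached as far as the arm can. A call with a number of a shift or a turn outside -1 to 1 is refused whole. A call with a gripper value outside its range is refused whole. OPENING is the opening, from 0 (shut) to 1 (fully open), set as the call begins (- or left out, the last holds). The fingers move at their own pace and stop on an object; the grip force is fixed at half the most. Time passes only in rows, so rows that repeat a pose let the fingers close. It gives the time, the measured TCP pose, the force and the opening at its end, in the units of the state.
- r.read_state(): the state, without advancing time (a new reading comes with each control period).
- r.snapshot(name): name is "scene" or "side" or "wrist"; returns the picture (480x640x3 uint8, red, green, blue); there is no depth.
- r.camera_params(name): a dict with "fx", "fy", "cx", "cy" (pixels), "R" (3x3) and "t" (3): a world point X has camera coordinates R X + t. Camera axes: x right, y down, z forward; pixel columns grow to the right and rows downward; lengths in m; the calibration is good to about 2 mm. The wrist camera is an equidistant fisheye: a pixel r from the principal point sees the ray r / f radians off the axis. A picture is of the moment at which its call begins: read the wrist's pose just before it. camera_params takes no time and is no camera call; for the wrist camera it gives the pose at the moment of the call.
- r.job_done(): hands the job in, once; it reports no verdict.
The state is a dict: "clock": time; "qpos": joint angles; "joint_velocities": joint speeds; "joint_torque": joint torques, N m; "position": TCP position; "orientation": TCP orientation; "force": force on the tool from outside, world axes, zero at the start; "torque": the same for the moment, N m; "width": opening from 0.0 (shut) to 1.0 (fully open).
Only numpy, scipy, OpenCV 4.12 (cv2) and the standard library are available. Lean on these libraries where they do the work, as an engineer would, in place of code of your own. Each camera call takes 0.05 s, during which the arm holds its last target. There are 200 camera calls.

## Working session

There is one attempt and no reset: what is moved stays moved. The work goes in short steps, Python scripts to look and compute and a shell command to move; the robot and the scene stay as the last step left them, time stands still between calls to the robot, and variables do not carry over. Pictures are saved under pics/ and viewed, about 8 in all and at most 12, crops included, and the job is handed in when it is done.

```bash
ls; mkdir -p pics
cat > h.py <<'E'
import numpy as np, cv2
from scipy.spatial.transform import Rotation as Ro
from plant import r
def snap(n,f):
    P=r.camera_params(n); im=r.snapshot(n); cv2.imwrite('pics/'+f+'.png',im[:,:,::-1]); np.savez('pics/'+f+'.npz',fish=(n=='wrist'),**{k:np.array(P[k]) for k in P if k in('fx','fy','cx','cy','R','t')}); return im
def load(f): return dict(np.load('pics/'+f+'.npz')), cv2.imread('pics/'+f+'.png')
def ray(P,u,v):
    a=np.array([(u-P['cx'])/P['fx'],(v-P['cy'])/P['fy']])
    if P['fish']:
        th=np.hypot(*a); d=np.r_[a/max(th,1e-9)*np.sin(th),np.cos(th)]
    else: d=np.r_[a,1]
    return -P['R'].T@P['t'], P['R'].T@d
def onz(P,u,v,z):
    c,d=ray(P,u,v); return c+d*(z-c[2])/d[2]
def proj(P,X):
    c=P['R']@np.array(X)+P['t']
    a=c[:2]/c[2]
    if P['fish']:
        n=np.hypot(c[0],c[1]); a=c[:2]/max(n,1e-9)*np.arctan2(n,c[2])
    return np.array([P['fx']*a[0]+P['cx'],P['fy']*a[1]+P['cy']])
def rows(target,yawdeg=None):
    "shift in tool axes units (0.4 m); yaw = world heading of tool y"
    s=r.read_state(); q=Ro.from_quat(s['orientation']); d=q.inv().apply(np.array(target)-s['position'])/0.4
    print('lin',d.round(4))
    M=q.as_matrix(); y=np.degrees(np.arctan2(M[1,1],M[0,1])); print('tool y heading',y.round(2))
    if yawdeg is not None: 
        e=(yawdeg-y+90)%180-90; print('rot z',-e/45, 'deg',e)
E
python3 - <<'E'
from h import *
snap('scene','a');snap('side','b');snap('wrist','c')
s=r.read_state();print(s)
for n in('scene','side','wrist'):
  P=r.camera_params(n);print(n,P['fx'],(-np.array(P['R']).T@P['t']).round(3),np.array(P['R'])[2].round(2))
E
```

```text
pics
{'clock': 0.15, 'qpos': array([-1.27268529,  0.59995023, -0.00252543,  1.59992972,  0.00182995,
        0.94291785, -0.07979562]), 'joint_velocities': array([ 0.00164363, -0.00047142,  0.00033996, -0.00426489,  0.00101153,
        0.00178003, -0.00174017]), 'joint_torque': array([ 2.56521511e-03, -7.65584278e+01,  1.49878945e+00, -2.52569085e+01,
       -5.23062644e-02,  1.48385757e-02,  1.38790729e-04]), 'position': array([0.26531257, 0.67431768, 0.21795806]), 'orientation': array([ 1.86278260e-01,  9.82496843e-01, -6.00872891e-04, -3.78425818e-05]), 'force': array([-0.46677359,  0.33179938,  0.22080387]), 'torque': array([ 0.02332088,  0.00873777, -0.027524  ]), 'width': 1.0001023070925579}
scene 569.3678605479431 [ 0.985 -0.536  1.304] [-0.37  0.37 -0.85]
side 436.5766803564997 [0.425 0.576 0.795] [ 0.08 -0.62 -0.78]
wrist 371.64829954431775 [0.2   0.7   0.384] [ 0.24 -0.09 -0.97]
```

View pics/a.png

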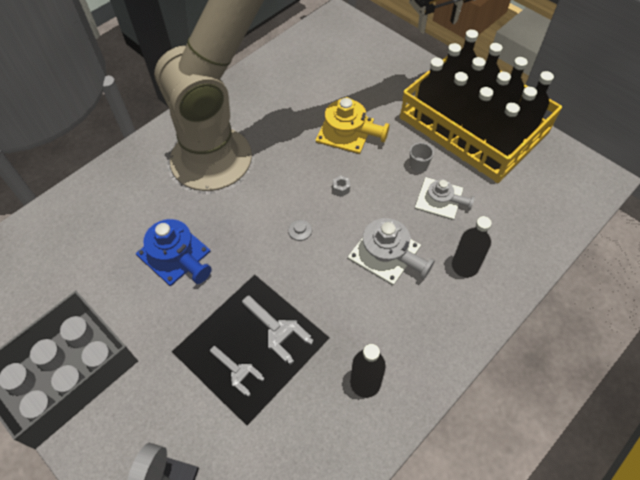

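View pics/b.png

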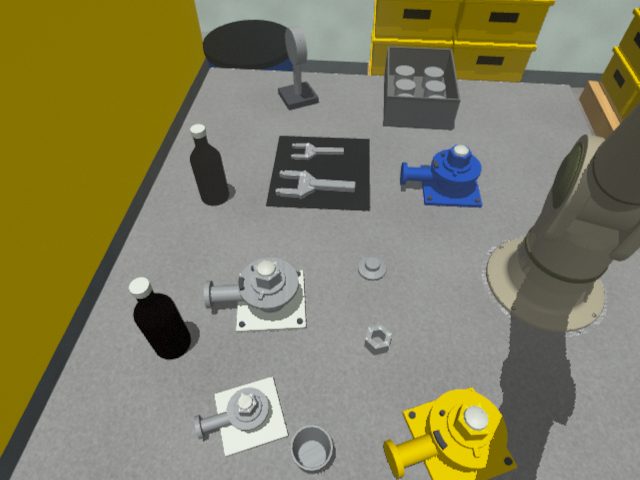

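Scene view: the large tee has its dome at (388,230), the mat's corners are at (254,276), (329,339), (249,423) and (173,351), and the big wrench's head is near (285,330). Side view: the dome is at (266,268), the big wrench runs from (278,184) to (355,186), and the side pipe points left.

Run:
```python
from h import *
A,_=load('a');B,_=load('b')
def tri(a,b):
    c1,d1=ray(A,*a);c2,d2=ray(B,*b);d1/=np.linalg.norm(d1);d2/=np.linalg.norm(d2)
    k=np.linalg.lstsq(np.c_[d1,-d2],c2-c1,rcond=None)[0]
    p,q=c1+d1*k[0],c2+d2*k[1];return ((p+q)/2).round(4),np.linalg.norm(p-q).round(4)
print('dome',tri((388,230),(266,268)))
for u in [(278,137),(371,139),(370,209),(268,206)]:print('mat B',onz(B,*u,.005).round(3))
for u in [(254,276),(329,339),(249,423),(173,351)]:print('mat A',onz(A,*u,.005).round(3))
for u in [(238,328),(236,279),(304,270),(307,326)]:print('footB',onz(B,*u,.012).round(3))
for u in [(386,279),(348,256)]:print('footA',onz(A,*u,.012).round(3))
print('wr', [onz(B,*u,.025).round(3) for u in [(355,186),(315,184)]],[onz(A,*u,.025).round(3) for u in [(246,298),(270,328)]])
print('bottle caps',tri((485,223),(140,287)),tri((372,351),(198,131)))
print('pipe end',tri((423,265),(208,294)))
# crops
for f,(x,y,w,h) in dict(a=(340,200,110,100),b=(195,230,120,110)).items():
    im=cv2.imread(f'pics/{f}.png')[y:y+h,x:x+w];cv2.imwrite(f'pics/{f}_c.png',cv2.resize(im,None,fx=3.6,fy=3.6,interpolation=2))
a=cv2.imread('pics/a_c.png');b=cv2.imread('pics/b_c.png');h=min(a.shape[0],b.shape[0]);cv2.imwrite('pics/ab.png',np.hstack([a[:h,:390],b[:h,:400]]))
```

```text
dome (array([0.5778, 0.1054, 0.1168]), np.float64(0.0024))
mat B [ 0.649 -0.434  0.005]
mat B [ 0.382 -0.45   0.005]
mat B [ 0.377 -0.175  0.005]
mat B [ 0.63  -0.161  0.005]
mat A [ 0.383 -0.178  0.005]
mat A [ 0.64  -0.168  0.005]
mat A [ 0.648 -0.435  0.005]
mat A [ 0.392 -0.448  0.005]
footB [0.63  0.183 0.012]
footB [0.66  0.067 0.012]
footB [0.516 0.029 0.012]
footB [0.493 0.164 0.012]
footA [0.635 0.047 0.012]
footA [0.52  0.03  0.012]
wr [array([ 0.418, -0.232,  0.025]), array([ 0.52 , -0.229,  0.025])] [array([ 0.423, -0.238,  0.025]), array([ 0.524, -0.251,  0.025])]
bottle caps (array([0.7551, 0.2245, 0.2049]), np.float64(0.0041)) (array([ 0.772 , -0.183 ,  0.2044]), np.float64(0.0021))
pipe end (array([0.6916, 0.1286, 0.047 ]), np.float64(0.0135))
```

View pics/c.png

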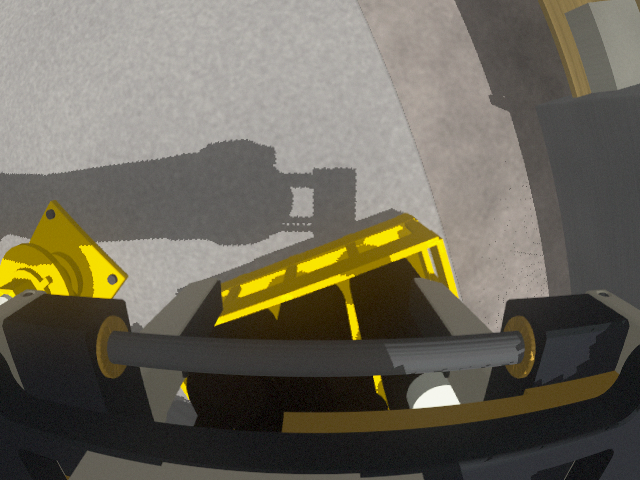

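The wrist view shows only the crate and the finger tips. I'm moving over the tee (about (0.578, 0.105), yaw about 10°) for a close look.

```bash
python3 -m creep '{"linear":[[0,0,-0.13],[-0.2,-0.16,-0.13],[-0.4,-0.32,-0.13],[-0.62,-0.52,-0.13],[-0.62,-0.52,-0.13],[-0.62,-0.52,-0.13]],"rotation":[[0,0,0],[0,0,0],[0,0,0],[0,0,0],[0,0,0],[0,0,0]]}'; python3 -c "
from h import *
rows([.578,.105,.25],74)"
```

```text
clock: 0.9
position: [0.4155, 0.3983, 0.2706]
orientation: [0.186, 0.982, -0.0, 0.0]
force: [0.8, 0.1, 0.3]
width: 1.0
lin [-0.6464 -0.5337  0.0516]
tool y heading 68.53
rot z -0.12158507828987947 deg 5.471328523044576
```

```bash
python3 -m creep '{"linear":[[-0.15,-0.12,0.05],[-0.3,-0.24,0.05],[-0.45,-0.36,0.05],[-0.646,-0.534,0.05],[-0.646,-0.534,0.05],[-0.646,-0.534,0.05],[-0.646,-0.534,0.05]],"rotation":[[0,0,0],[0,0,0],[0,0,0],[0,0,0],[0,0,0],[0,0,0],[0,0,0]]}'; python3 -c "
from h import *
snap('wrist','d')"
```

```text
clock: 1.78
position: [0.5777, 0.1046, 0.2504]
orientation: [0.188, 0.982, -0.0, 0.0]
force: [-0.3, 1.4, 0.0]
width: 0.999
```

View pics/d.png

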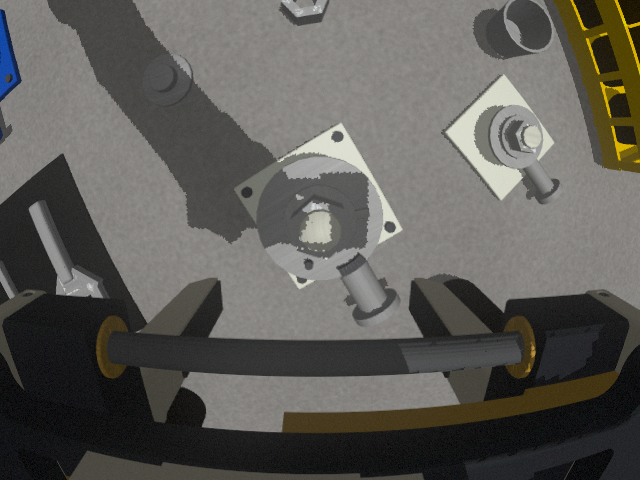

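The nut's dome is near (317,228), the foot's corners are (236,188), (341,124), (401,230) and (300,288), and the stop pin's hole is near (308,265). The gripper's shadow covers the flange, so I'm enlarging and brightening that part.

Run:
```python
from h import *
D,im=load('d')
c=[onz(D,*u,.012)[:2] for u in [(236,188),(341,124),(401,230),(300,288)]]
print(np.round(c,4), 'centre',np.mean(c,0)); 
for i in range(4):
  e=c[(i+1)%4]-c[i]; print(np.hypot(*e).round(3),np.degrees(np.arctan2(e[1],e[0]))%90)
cr=im[145:305,245:415];cr=(255*(cr/255.)**.5).astype(np.uint8);cv2.imwrite('pics/d_c.png',cv2.resize(cr,None,fx=3.5,fy=3.5,interpolation=2))
```

```text
[[0.5209 0.0323]
 [0.4994 0.1652]
 [0.6339 0.1867]
 [0.656  0.0537]] centre [0.57755469 0.10946114]
0.135 9.17699957474413
0.136 9.080640245224888
0.135 9.415539258188062
0.137 9.026896095736902
```

View pics/d_c.png

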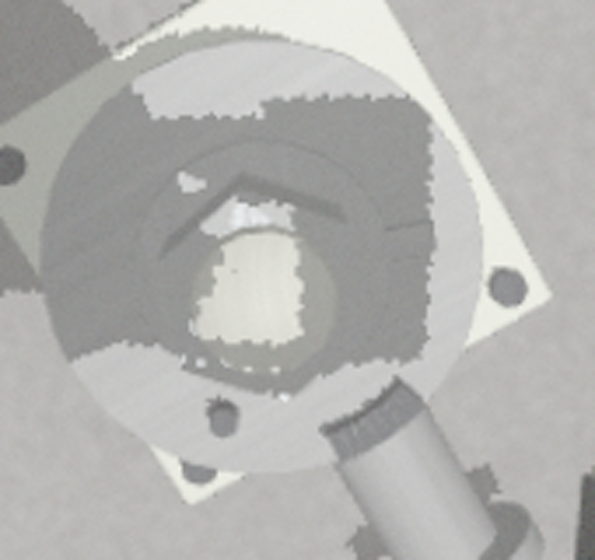

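Run:
```python
from h import *
D,im=load('d')
f=lambda u,v:(245+u/3.5,145+v/3.5)
T=np.array([.5776,.1095])
def ang(u,v,z):
    p=onz(D,*f(u,v),z)[:2]; d=p-T; print((u,v),p.round(4),'r',np.hypot(*d).round(4),'world ang',np.degrees(np.arctan2(d[1],d[0])).round(1))
for u in [(432,220),(385,230),(415,240),(390,260),(412,257)]: ang(*u,.085)
print('pin');ang(222,408,.085)
print('arc ends');ang(402,378,.083);ang(322,430,.083)
print('flange centre',onz(D,*f(262,255),.076))
print('dome',onz(D,*f(262,288),.128))
for k in (T,):
  for z in(.085,.128): u=proj(D,[*k,z]); print(((u-[245,145])*3.5).round())
for a in range(0,181,5):pass
```

```text
(432, 220) [0.5813 0.1548] r 0.0455 world ang 85.3
(385, 230) [0.5793 0.1424] r 0.033 world ang 87.0
(415, 240) [0.5847 0.1488] r 0.0399 world ang 79.8
(390, 260) [0.5872 0.1409] r 0.0328 world ang 72.9
(412, 257) [0.5886 0.1465] r 0.0386 world ang 73.5
pin
(222, 408) [0.6084 0.085 ] r 0.0394 world ang -38.4
arc ends
(402, 378) [0.6192 0.1328] r 0.0476 world ang 29.3
(322, 430) [0.6249 0.1076] r 0.0473 world ang -2.3
flange centre [0.57535661 0.10974249 0.076     ]
dome [0.57290597 0.11004569 0.128     ]
[265. 270.]
[267. 308.]
```

The foot gives the tee at (0.5776, 0.1095), yaw 9.2°. The pointer is at about 80° world, so the nut is at about 0.08 rad. The dome and flange read 2–4 mm lower in x, so I'll use x = 0.576. Next I line the tool's y up with 80°, go down and grip.

```bash
python3 -m creep '{"linear":[[0.0085,0.01,0],[0.0085,0.01,0.12],[0.0085,0.01,0.24],[0.0085,0.01,0.34],[0.0085,0.01,0.4],[0.0085,0.01,0.4],[0.0085,0.01,0.4]],"rotation":[[0,0,-0.2],[0,0,-0.256],[0,0,-0.256],[0,0,-0.256],[0,0,-0.256],[0,0,-0.256],[0,0,-0.256]]}' && python3 -m creep '{"linear":[[0,0,0],[0,0,0],[0,0,0],[0,0,0],[0,0,0],[0,0,0]],"rotation":[[0,0,0],[0,0,0],[0,0,0],[0,0,0],[0,0,0],[0,0,0]]}' 0
```

```text
clock: 2.7
position: [0.5755, 0.1131, 0.0915]
orientation: [0.086, 0.996, 0.0, 0.0]
force: [0.3, 0.8, 0.5]
width: 1.002
clock: 3.45
position: [0.575, 0.1093, 0.0906]
orientation: [0.088, 0.996, -0.001, -0.0]
force: [-1.0, -7.2, 2.9]
width: 0.491
```

Gripped on the flats: the opening of 0.491 is 45.7 mm. Now I turn it about 64° clockwise.

```bash
python3 -m creep '{"linear":[[0,0,0],[0,0,0],[0,0,0],[0,0,0],[0,0,0],[0,0,0]],"rotation":[[0,0,0.15],[0,0,0.3],[0,0,0.45],[0,0,0.6],[0,0,0.72],[0,0,0.72]]}' && python3 -m creep '{"linear":[[0,0,0],[0,0,0],[0,0,0],[0,0,0],[0,0,0],[0,0,0],[0,0,0]],"rotation":[[0,0,0.15],[0,0,0.3],[0,0,0.45],[0,0,0.6],[0,0,0.71],[0,0,0.71],[0,0,0.71]]}'; python3 -c "
from h import *
s=r.read_state();rows(s['position']);print(s['torque'])"
```

```text
clock: 4.2
position: [0.5754, 0.1102, 0.0906]
orientation: [0.363, 0.932, -0.001, 0.0]
force: [-0.1, -5.0, 1.2]
width: 0.496
clock: 5.08
position: [0.5763, 0.1107, 0.0907]
orientation: [0.605, 0.796, -0.0, 0.001]
force: [3.6, -3.9, -1.7]
width: 0.493
lin [0. 0. 0.]
tool y heading 15.58
[-0.97217672 -0.0889369  -0.37447577]
```

Heading 15.6° means the nut is at about 1.20 rad. I release it, lift and take a picture to check.

```bash
python3 -m creep '{"linear":[[0,0,0],[0,0,0],[0,0,0],[0,0,-0.1],[0,0,-0.22],[0,0,-0.35],[0,0,-0.35]],"rotation":[[0,0,0],[0,0,0],[0,0,0],[0,0,0],[0,0,0],[0,0,0],[0,0,0]]}' 1; python3 -c "
from h import *
snap('wrist','e')
s=r.read_state();print(s['position'],s['width']);rows([.49,-.24,.2])"
```

```text
clock: 5.95
position: [0.5773, 0.1122, 0.2344]
orientation: [0.604, 0.797, 0.003, 0.002]
force: [-0.1, -0.1, -0.7]
width: 1.005
[0.57602276 0.11229833 0.23227312] 0.9964427563222974
lin [-0.7895 -0.446   0.0786]
tool y heading 15.73
```

Run:
```python
from h import *
D,im=load('e')
u=proj(D,[.576,.11,.085]).round().astype(int);print(u)
x,y=max(u[0]-80,0),max(u[1]-80,0)
cr=im[y:y+160,x:x+160];cr=(255*(cr/255.)**.6).astype(np.uint8);print(x,y);cv2.imwrite('pics/e_c.png',cv2.resize(cr,None,fx=3.5,fy=3.5,interpolation=2))
```

```text
[312 230]
232 150
```

View pics/e_c.png

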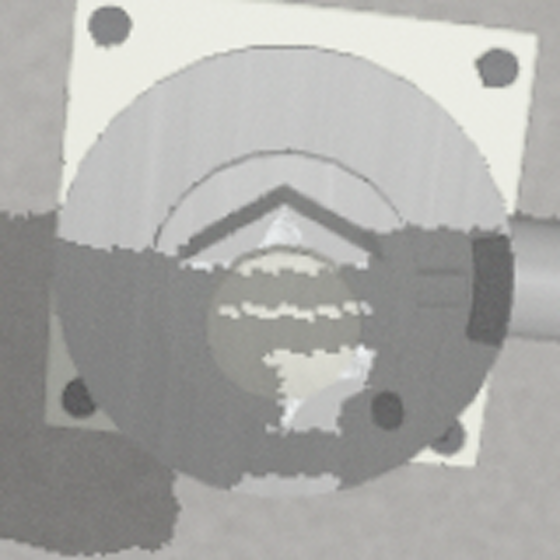

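The pointer at crop (440,288) points at the arc's middle (x 475–512, y 235–345), so the hand-tight step is done. Now to the wrench.

```bash
python3 - <<'E'
from h import *
D,im=load('e')
f=lambda u,v:(232+u/3.5,150+v/3.5)
print('flange',onz(D,*f(284,270),.076),'pin',onz(D,*f(388,410),.085),'ptr',onz(D,*f(468,288),.085),'dome',onz(D,*f(285,325),.122))
c=[onz(D,*f(*u),.012)[:2] for u in [(80,-3),(537,37),(477,466),(46,424)]];print(np.round(c,4),np.mean(c,0))
E
python3 -m creep '{"linear":[[-0.13,-0.07,0],[-0.26,-0.14,0],[-0.39,-0.21,0],[-0.53,-0.3,0.03],[-0.66,-0.37,0.05],[-0.79,-0.446,0.08],[-0.79,-0.446,0.08],[-0.79,-0.446,0.08]],"rotation":[[0,0,0.16],[0,0,0.32],[0,0,0.48],[0,0,0.64],[0,0,0.8],[0,0,0.95],[0,0,1],[0,0,1]]}' && python3 -m creep '{"linear":[[0,0,0],[0,0,0],[0,0,0],[0,0,0],[0,0,0],[0,0,0],[0,0,0],[0,0,0]],"rotation":[[0,0,0.2],[0,0,0.4],[0,0,0.6],[0,0,0.8],[0,0,1],[0,0,1],[0,0,1],[0,0,1]]}'
python3 -c "
from h import *
snap('wrist','g');s=r.read_state();rows(s['position'],-88)"
```

```text
flange [0.57693323 0.11103576 0.076     ] pin [0.61191678 0.08476544 0.085     ] ptr [0.62208632 0.12094463 0.085     ] dome [0.57775836 0.10870765 0.122     ]
[[0.4997 0.1619]
 [0.6346 0.1875]
 [0.6578 0.0524]
 [0.5209 0.029 ]] [0.57824795 0.10768043]
clock: 7.0
position: [0.4887, -0.2399, 0.1975]
orientation: [0.863, 0.505, -0.001, -0.001]
force: [0.2, 0.3, -0.4]
width: 1.0
clock: 8.0
position: [0.4893, -0.2401, 0.1987]
orientation: [0.99, 0.138, 0.0, -0.0]
force: [0.0, -0.7, 0.3]
width: 0.999
lin [0. 0. 0.]
tool y heading -74.19
rot z 0.3069429907549742 deg -13.81243458397384
```

View pics/g.png

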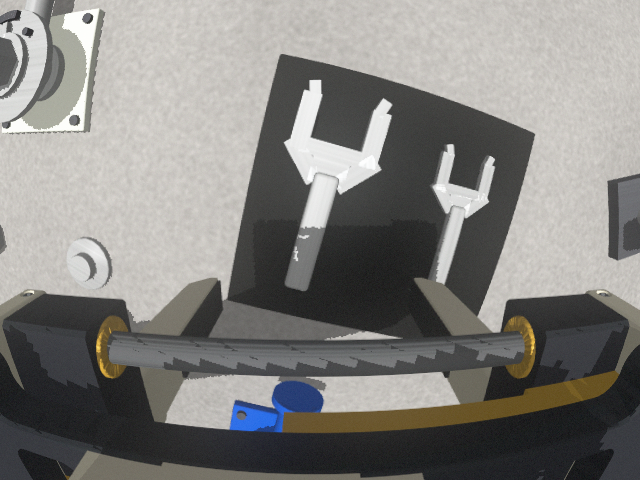

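The big wrench's handle runs from its end at (297,288) to the neck at (326,178). The jaw tips are at (316,82) and (386,103), and the mat's near-left corner is at (229,299).

Run:
```python
from h import *
D,im=load('g')
m=(im.min(2)>150).astype(np.uint8)
cv2.rectangle(m,(0,0),(260,480),0,-1)
n,l,st,ce=cv2.connectedComponentsWithStats(m)
e,b=onz(D,297.5,287,.025),onz(D,326,178,.025)
print('end',e,'neck',b,'len',np.linalg.norm(e-b),'head',np.degrees(np.arctan2(*(b-e)[1::-1])))
for a in [(308,80),(321,82),(380,99),(392,105)]: print('tip',onz(D,*a,.019))
for a in [(303,140),(363,157)]: print('inner',onz(D,*a,.019))
for a in [(285,143),(381,170)]: print('head side',onz(D,*a,.019))
c=[onz(D,*u,.005)[:2] for u in [(282,54),(534,134),(229,299)]];print(np.round(c,4))
print('mat heading',np.degrees(np.arctan2(*(c[0]-c[2])[::-1])),np.degrees(np.arctan2(*(c[0]-c[1])[::-1]))-90,np.linalg.norm(c[0]-c[2]))
k=cv2.resize((255*(im[60:300,250:410]/255.)**.6).astype(np.uint8),None,fx=2.5,fy=2.5,interpolation=2);cv2.imwrite('pics/g_c.png',k)
```

```text
end [ 0.42326252 -0.24083111  0.025     ] neck [ 0.53279804 -0.23813116  0.025     ] len 0.1095687901566878 head 1.412005013622273
tip [ 0.61635333 -0.19732638  0.019     ]
tip [ 0.61774167 -0.20931888  0.019     ]
tip [ 0.61831149 -0.26590852  0.019     ]
tip [ 0.61641474 -0.27827812  0.019     ]
inner [ 0.5606901 -0.2082966  0.019    ]
inner [ 0.56099716 -0.26597646  0.019     ]
head side [ 0.55363187 -0.19301527  0.019     ]
head side [ 0.55429507 -0.28579538  0.019     ]
[[ 0.6378 -0.1649]
 [ 0.6471 -0.4405]
 [ 0.3809 -0.1748]]
mat heading 2.1923889898926276 1.9388935382074948 0.25704576591570083
```

View pics/g_c.png

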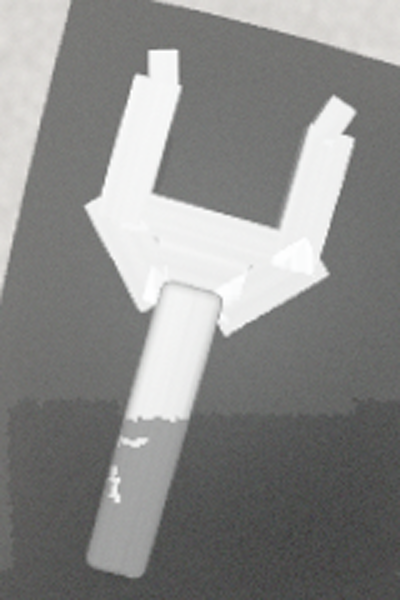

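Run:
```python
from h import *
D,im=load('g')
L=[((152,193),.019,-28,24.5),((280,228),.019,-28,-24.5),((181,86),.019,14,24.5),((310,130),.019,14,-24.5),((190,285),.025,-57,0),((117,575),.025,-174,0)]
X=np.array([onz(D,250+u[0]/2.5,60+u[1]/2.5,z)[:2] for u,z,_,_ in L]);l=np.array([(a,b) for _,_,a,b in L])/1e3
xc,lc=X-X.mean(0),l-l.mean(0)
h=np.arctan2((lc[:,0]*xc[:,1]-lc[:,1]*xc[:,0]).sum(),(lc*xc).sum())
R=np.array([[np.cos(h),-np.sin(h)],[np.sin(h),np.cos(h)]]);t=X.mean(0)-R@l.mean(0)
print('jaw',t,'heading',np.degrees(h));print('res mm',((X-l@R.T-t)*1e3).round(1))
g=t+R@[-.085,0];print('grip',g);rows([*g,.010],np.degrees(h)-90)
```

```text
jaw [ 0.59295564 -0.23861711] heading 0.4747560754123221
res mm [[ 0.4 -0.2]
 [ 0.8 -0.2]
 [-0.1  0.2]
 [-2.5 -0.9]
 [ 0.4  2. ]
 [ 1.  -0.9]]
grip [ 0.50795856 -0.23932142]
lin [0.0456 0.0104 0.4718]
tool y heading -74.19
rot z 0.3408373001902561 deg -15.337678508561524
```

```bash
python3 -m creep '{"linear":[[0.046,0.01,0],[0.046,0.01,0.1],[0.046,0.01,0.22],[0.046,0.01,0.34],[0.046,0.01,0.42],[0.046,0.01,0.472],[0.046,0.01,0.472],[0.046,0.01,0.472]],"rotation":[[0,0,0.2],[0,0,0.32],[0,0,0.32],[0,0,0.32],[0,0,0.32],[0,0,0.32],[0,0,0.32],[0,0,0.32]]}' && python3 -m creep '{"linear":[[0,0,0],[0,0,0],[0,0,0],[0,0,0],[0,0,0],[0,0,0],[0,0,0]],"rotation":[[0,0,0],[0,0,0],[0,0,0],[0,0,0],[0,0,0],[0,0,0],[0,0,0]]}' 0
python3 -c "
from h import *
s=r.read_state();rows(s['position'])"
```

```text
clock: 9.05
position: [0.5082, -0.2399, 0.0106]
orientation: [1.0, 0.011, 0.0, 0.0]
force: [-0.1, -0.0, -0.2]
width: 1.003
clock: 9.93
position: [0.5079, -0.2395, 0.0098]
orientation: [1.0, 0.011, -0.0, -0.0]
force: [0.1, -0.8, 0.3]
width: 0.302
lin [0. 0. 0.]
tool y heading -88.71
```

```bash
python3 -m creep '{"linear":[[0,0,0],[0,0,0],[0,0,0]],"rotation":[[0,0,0],[0,0,0],[0,0,0]]}' 0 && python3 -m creep '{"linear":[[0,0,-0.05],[0,0,-0.15],[0,0,-0.28],[0,0,-0.41],[0,0,-0.41],[0,0,-0.41]],"rotation":[[0,0,0],[0,0,0],[0,0,0],[0,0,0],[0,0,0],[0,0,0]]}'
python3 -c "
from h import *
snap('wrist','k');s=r.read_state();rows(s['position']);print(s['torque'])"
```

```text
clock: 10.3
position: [0.5079, -0.2393, 0.0098]
orientation: [1.0, 0.011, -0.0, -0.0]
force: [0.9, 0.5, 0.2]
width: 0.255
clock: 11.05
position: [0.5076, -0.2385, 0.1728]
orientation: [1.0, 0.012, -0.0, -0.001]
force: [-1.0, -0.4, -4.2]
width: 0.253
lin [0. 0. 0.]
tool y heading -88.67
[-1.81455850e-04  2.45963122e-01  3.36405292e-02]
```

View pics/k.png

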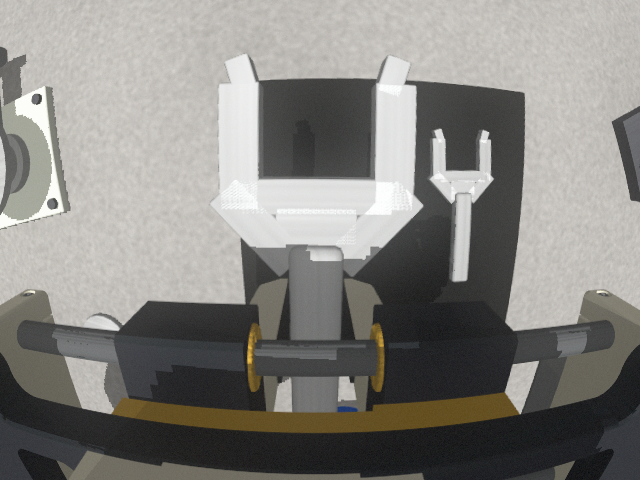

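The wrench is held level and straight. The throat's corners are at (261,178) and (372,178), and the jaws' parallel parts end near (258,84) and (377,84). Next I compute the jaw centre in the tool frame and the seat target.

Run:
```python
from h import *
D,im=load('k')
s=r.read_state();p=s['position'];M=Ro.from_quat(s['orientation']).as_matrix()
z=p[2]+.0092
P=[onz(D,*u,z) for u in [(261,178),(372,178),(259,84),(376,84)]]
T=np.array([(M.T@(x-p))*1e3 for x in P]);print(T.round(1))
off=T[:2,:2].mean(0)+[28,0];print('jaw in tool mm',off, 'widths',T[1]-T[0],T[3]-T[2])
# seat: wrench heading 45.6 => tool y heading
C=np.array([.577,.1095])
for h in (45.6,):
  y=np.radians(h-90);yv=np.array([np.cos(y),np.sin(y)]);xv=np.array([-yv[1],yv[0]])
  t=C-(xv*off[0]+yv*off[1])/1e3
  pre=t-xv*.08
  print('tcp seat',t,'pre',pre);rows([*pre,.13],h-90)
```

```text
[[ 58.1 -22.8  -9.3]
 [ 58.1  24.5  -9.3]
 [ 98.6 -23.3  -9.4]
 [ 98.6  25.9  -9.4]]
jaw in tool mm [86.13248539  0.8541991 ] widths [ 6.02737729e-03  4.73369274e+01 -5.89757117e-02] [ 4.41481917e-02  4.92068920e+01 -6.13804381e-02]
tcp seat [0.51612596 0.04855834] pre [ 0.46015289 -0.00859947]
lin [-0.1042 -0.5773  0.1068]
tool y heading -88.67
rot z -0.9838455739180498 deg 44.27305082631224
```

```bash
python3 -m creep '{"linear":[[-0.02,-0.1,0],[-0.04,-0.22,0],[-0.06,-0.34,0],[-0.09,-0.46,0],[-0.105,-0.577,0],[-0.105,-0.577,0.09],[-0.105,-0.577,0.184],[-0.105,-0.577,0.184],[-0.105,-0.577,0.184],[-0.105,-0.577,0.184]],"rotation":[[0,0,-0.15],[0,0,-0.35],[0,0,-0.55],[0,0,-0.75],[0,0,-0.9],[0,0,-0.984],[0,0,-0.984],[0,0,-0.984],[0,0,-0.984],[0,0,-0.984]]}'
python3 - <<'E'
from h import *
snap('wrist','m');s=r.read_state();print(s['position'],s['width'])
D,im=load('m')
for off in (0,):
  C=np.array([.5765,.1095]);y=np.radians(-44.4);yv=np.array([np.cos(y),np.sin(y)]);xv=np.array([-yv[1],yv[0]])
  t=C-(xv*.0861+yv*.0009);rows([*t,.099],-44.4)
E
```

```text
clock: 12.35
position: [0.4612, -0.0101, 0.1011]
orientation: [0.922, 0.387, 0.001, 0.0]
force: [0.7, 0.5, -3.8]
width: 0.261
[ 0.46126494 -0.00988045  0.10112273] 0.2509279683269359
lin [ 0.1995 -0.0054  0.0055]
tool y heading -44.45
rot z -0.001049529665471659 deg 0.04722883494622465
```

View pics/m.png

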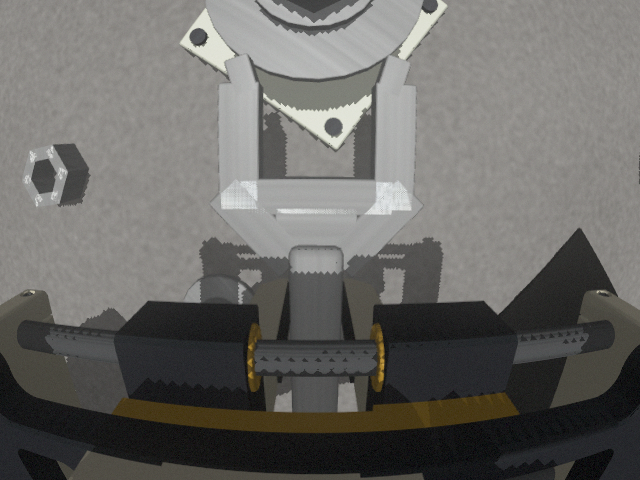

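The jaws' middle (about 317) lines up with the flange's middle (about 314) and the wrench is square to the nut. Sliding on.

```bash
python3 -m creep '{"linear":[[0.03,-0.004,0.006],[0.06,-0.005,0.006],[0.09,-0.005,0.006],[0.12,-0.005,0.006],[0.15,-0.005,0.006],[0.175,-0.005,0.006],[0.195,-0.005,0.006],[0.195,-0.005,0.006],[0.195,-0.005,0.006]],"rotation":[[0,0,0],[0,0,0],[0,0,0],[0,0,0],[0,0,0],[0,0,0],[0,0,0],[0,0,0],[0,0,0]]}'
python3 - <<'E'
from h import *
snap('wrist','n');s=r.read_state();print(s['position'],s['width'],s['torque'])
C=np.array([.5765,.1095]);a=np.radians(40.1)
def tcp(h): 
  y=np.radians(h-90);yv=np.array([np.cos(y),np.sin(y)]);xv=np.array([-yv[1],yv[0]]);return C-(xv*.0856+yv*.0009)
p0=tcp(45.6);M=Ro.from_quat(s['orientation']).as_matrix()
for d in range(0,45,4):
  q=M.T@np.r_[tcp(45.6-d)-p0,0]/.4;print(d,q.round(4),round(d/45,3))
E
```

```text
clock: 13.52
position: [0.5135, 0.0471, 0.0978]
orientation: [0.922, 0.387, -0.0, 0.0]
force: [0.2, -0.3, -4.3]
width: 0.253
[0.51351293 0.04703062 0.09784907] 0.2546970705191345 [-0.10270487  0.16057693  0.02664593]
0 [0. 0. 0.] 0.0
4 [ 0.0007 -0.0149  0.    ] 0.089
8 [ 0.0024 -0.0298  0.    ] 0.178
12 [ 0.0051 -0.0444  0.    ] 0.267
16 [ 0.0089 -0.0589  0.    ] 0.356
20 [ 0.0136 -0.0731  0.    ] 0.444
24 [ 0.0193 -0.0869  0.    ] 0.533
28 [ 0.026  -0.1002  0.    ] 0.622
32 [ 0.0336 -0.1131  0.    ] 0.711
36 [ 0.0421 -0.1254  0.    ] 0.8
40 [ 0.0514 -0.1371  0.    ] 0.889
44 [ 0.0615 -0.1481  0.    ] 0.978
```

View pics/n.png

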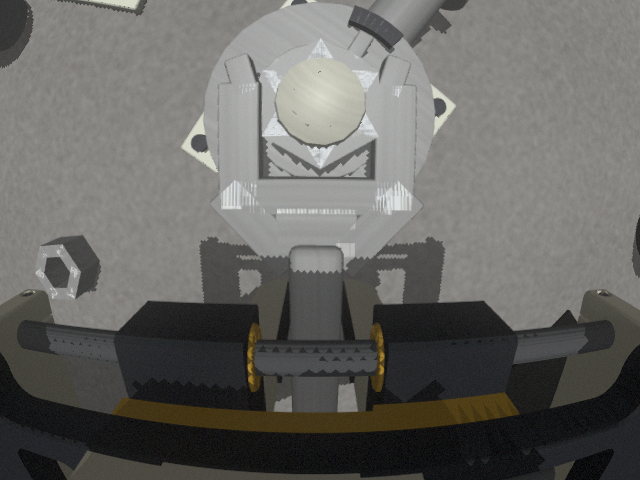

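The nut is between the jaws and the dome at (320,101) is centred on them. I turn it clockwise along the arc, easing 2 mm further in.

```bash
python3 -m creep '{"linear":[[0.005,0,0],[0.006,-0.015,0],[0.007,-0.03,0],[0.01,-0.044,0],[0.014,-0.059,0],[0.019,-0.073,0],[0.024,-0.087,0],[0.031,-0.1,0],[0.039,-0.113,0],[0.047,-0.125,0],[0.056,-0.137,0],[0.056,-0.137,0],[0.056,-0.137,0]],"rotation":[[0,0,0],[0,0,0.089],[0,0,0.178],[0,0,0.267],[0,0,0.356],[0,0,0.444],[0,0,0.533],[0,0,0.622],[0,0,0.711],[0,0,0.8],[0,0,0.889],[0,0,0.889],[0,0,0.889]]}'
python3 - <<'E'
from h import *
snap('wrist','o');s=r.read_state();rows(s['position']);print(s['position'],s['width'],s['torque'])
E
```

```text
clock: 15.2
position: [0.4914, 0.1014, 0.0981]
orientation: [0.999, 0.049, 0.001, 0.0]
force: [4.6, -1.5, -4.9]
width: 0.253
lin [0. 0. 0.]
tool y heading -84.39
[0.49141705 0.10149109 0.0981143 ] 0.25497801233077705 [-0.37928754 -0.84234575 -0.10519057]
```

View pics/o.png

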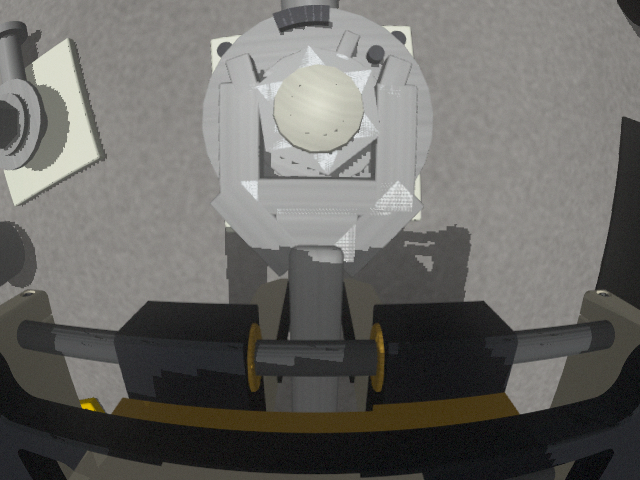

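The pointer at (347,43) still has about 8° to go to the pin at (376,54), because of jaw play. I continue in small steps and watch the force. That was my 12th view, so from here I go by numbers and pixel measurements.

```bash
python3 -m creep '{"linear":[[0,-0.007,0],[0.0007,-0.0149,0],[0.0013,-0.022,0],[0.0013,-0.022,0],[0.0013,-0.022,0]],"rotation":[[0,0,0.044],[0,0,0.089],[0,0,0.133],[0,0,0.133],[0,0,0.133]]}'
python3 -m creep '{"linear":[[0,-0.004,0],[0,-0.0075,0],[0,-0.0075,0],[0,-0.0075,0]],"rotation":[[0,0,0.022],[0,0,0.044],[0,0,0.044],[0,0,0.044]]}'
python3 - <<'E'
from h import *
snap('wrist','p');s=r.read_state();rows(s['position']);print(s['position'],s['width'],s['torque'],s['force'])
E
```

```text
clock: 15.88
position: [0.491, 0.1101, 0.0981]
orientation: [1.0, -0.004, 0.001, 0.0]
force: [4.2, -2.7, -4.4]
width: 0.255
clock: 16.38
position: [0.4911, 0.113, 0.0981]
orientation: [1.0, -0.021, 0.001, 0.0]
force: [5.4, -2.2, -4.4]
width: 0.254
lin [0. 0. 0.]
tool y heading -92.39
[0.49111278 0.11291943 0.09809649] 0.25657315770360706 [-0.66723719 -0.90799259  0.08787111] [ 5.68166733 -3.81417403 -4.37074031]
```

```bash
python3 -m creep '{"linear":[[0,-0.004,0],[0,-0.0075,0],[0,-0.0075,0],[0,-0.0075,0]],"rotation":[[0,0,0.022],[0,0,0.044],[0,0,0.044],[0,0,0.044]]}'
python3 -m creep '{"linear":[[0,-0.004,0],[0,-0.0075,0],[0,-0.0075,0],[0,-0.0075,0]],"rotation":[[0,0,0.022],[0,0,0.044],[0,0,0.044],[0,0,0.044]]}'
python3 - <<'E'
from h import *
snap('wrist','q');s=r.read_state();rows(s['position']);print(s['torque'],s['force'])
for f in 'opq':
  D,im=load(f); g=im.max(2)
  m=(g[20:80,330:400]<75).astype(np.uint8);n,l,st,ce=cv2.connectedComponentsWithStats(m)
  print(f,[(tuple((ce[i]+[330,20]).round(1)),st[i,4]) for i in range(1,n) if st[i,4]>25])
E
```

```text
clock: 16.92
position: [0.491, 0.1156, 0.0981]
orientation: [0.999, -0.038, 0.001, 0.001]
force: [4.4, -3.9, -3.7]
width: 0.258
clock: 17.42
position: [0.4908, 0.1176, 0.098]
orientation: [0.998, -0.055, 0.001, 0.001]
force: [2.1, -7.6, -4.8]
width: 0.254
lin [0. 0. 0.]
tool y heading -96.34
[-1.7401775  -0.53027697  0.4637187 ] [ 1.99963871 -6.83306964 -5.22594583]
o [((np.float64(371.7), np.float64(59.8)), np.int32(59))]
p [((np.float64(362.0), np.float64(52.7)), np.int32(56))]
q [((np.float64(354.5), np.float64(47.9)), np.int32(63))]
```

The resistance is rising, so I push on a little.

```bash
python3 -m creep '{"linear":[[0,-0.004,0],[0,-0.0075,0],[0,-0.0075,0],[0,-0.0075,0]],"rotation":[[0,0,0.022],[0,0,0.044],[0,0,0.044],[0,0,0.044]]}'
python3 -m creep '{"linear":[[0,-0.004,0],[0,-0.0075,0],[0,-0.0075,0],[0,-0.0075,0]],"rotation":[[0,0,0.022],[0,0,0.044],[0,0,0.044],[0,0,0.044]]}'
python3 - <<'E'
from h import *
snap('wrist','s');s=r.read_state();rows(s['position']);print(s['torque'],s['force'])
for f in 'oqs':
  D,im=load(f); g=im.max(2)[34:66:2,326:390:2]; print(f)
  for w in g//10: print(' '.join('%2d'%x for x in w))
E
```

```text
clock: 17.98
position: [0.4915, 0.1192, 0.0981]
orientation: [0.997, -0.073, 0.001, 0.002]
force: [4.7, -12.0, -4.8]
width: 0.252
clock: 18.48
position: [0.4923, 0.1207, 0.0983]
orientation: [0.996, -0.091, 0.002, 0.003]
force: [4.9, -17.5, -5.3]
width: 0.255
lin [0. 0. 0.]
tool y heading -100.41
[-3.89710556 -0.79532717  0.74218858] [  4.37078438 -17.24165881  -4.46615785]
o
17 17 17 17 17 17 17 17 16 15 17 17 17 16 16 15 16 16 16 16 16 16 16 16 16 16 16 16 16 16 16 16
16 16 17 17 16 17 17 17 13 17 17 17 17 17 16 16 15 15 16 16 16 16 16 16 16 16 16 16 16 16 16 16
17 17 17 17 17 17 17 17 15 17 17 17 17 17 16 16 13 17 17 17 17 17 17 16 16 16 16 16 16 16 16 16
17 17 17 17 17 17 17 13 16 17 17 17 17 17 17 16 11 17 17 17 17 17 17 17 17 17 17 17 17 16 16 16
17 17 17 18 17 17 17 14 17 17 17 17 17 17 16 13 17 17 17 17 17 17 17 17 17 17 17 17 17 17 17 17
17 17 17 17 17 17 17 16 17 17 17 17 17 17 16 10 17 17 17 17 17 17 17 17 17 16 16 17 17 17 17 17
17 17 17 17 17 17 14 17 17 17 17 17 16 16 14 10 17 17 17 17 16 17 16 10  9  9  9 11 16 17 16 17
17 17 17 17 17 17 15 17 17 17 17 17 16 16 12 10 1
[... 3190 characters left out ...]
6 17 17 17 17 17 17 16 16 16
17 17 17 14 10 16 17 17 16 12  9  9 10 15 17 17 16 17 17 17 17 17 17 17 14 15 14 14 16 17 16 17
23 19 17 15 10 10 17 17 17 14 10 14 16 16 17 17 17 17 17 17 17 17 16 14 15 17 17 17 16 15 15 17
23 21 19 18 17 15 17 17 17 17 17 17 17 17 17 17 17 17 17 17 16 17 16 10 16 17 17 17 17 17 17 16
18 18 18 18 18 18 17 17 17 17 17 17 17 17 17 17 17 17 17 17 17 17 11 11 16 17 17 17 17 17 17 17
18 18 18 18 18 18 18 18 18 17 15 17 17 17 17 17 17 17 17 18 17 17  8 14 17 17 17 17 17 17 17 17
18 18 18 18 18 18 18 18 18 18 17 17 17 17 17 17 17 17 17 17 17 16  9 15 17 17 17 17 17 17 17 17
18 18 18 18 18 18 18 18 18 18 17 18 17 17 17 18 17 17 17 17 17 11  9 16 17 17 17 17 17 17 17 17
```

In the pixel blocks the pointer's edge now meets the pin with no gap. The push has risen to 17.5 N (about 1.5 N m at the nut) with no more nut motion, so it is at the stop. I back off into the jaw play and lift straight up.

```bash
python3 -m creep '{"linear":[[0.001,0.01,0],[0.0018,0.02,0],[0.0026,0.03,0],[0.0026,0.03,0],[0.0026,0.03,0]],"rotation":[[0,0,-0.06],[0,0,-0.12],[0,0,-0.18],[0,0,-0.18],[0,0,-0.18]]}'
python3 -c "
from h import *
s=r.read_state();rows(s['position']);print(s['force'],s['torque'])"
python3 -m creep '{"linear":[[0,0,-0.02],[0,0,-0.04],[0,0,-0.07],[0,0,-0.11],[0,0,-0.15],[0,0,-0.18],[0,0,-0.18]],"rotation":[[0,0,0],[0,0,0],[0,0,0],[0,0,0],[0,0,0],[0,0,0],[0,0,0]]}'
python3 - <<'E'
from h import *
s=r.read_state();rows([.508,-.2393,.12],-88.7);print(s['force'],s['width'])
E
```

```text
clock: 19.15
position: [0.4899, 0.1126, 0.0979]
orientation: [1.0, -0.02, -0.0, 0.0]
force: [2.1, -5.3, -2.6]
width: 0.257
lin [0. 0. 0.]
tool y heading -92.34
[ 2.07542085 -5.25387389 -2.61938591] [-1.3525977  -0.13645612 -0.44963425]
clock: 20.02
position: [0.4904, 0.1142, 0.1706]
orientation: [1.0, -0.019, 0.001, -0.001]
force: [0.3, 0.7, -4.7]
width: 0.256
lin [0.0771 0.8815 0.1256]
tool y heading -92.16
rot z -0.07677842026222031 deg 3.4550289117999142
[ 0.31912688  0.71332749 -4.66653119] 0.25629857261831945
```

Run:
```python
from h import *
snap('wrist','t');D,im=load('t')
C=np.array([.577,.1095]);a=lambda d,rr,z:proj(D,[C[0]+rr*np.cos(np.radians(d)),C[1]+rr*np.sin(np.radians(d)),z])
pin=a(-35.8,.043,.085);ptr=a(9.2-33.9,.044,.085);print('pin',pin,'ptr',ptr,'axis',proj(D,[*C,.085]))
x,y=(int((pin+ptr)[0]/2)-30,int((pin+ptr)[1]/2)-22);print(x,y)
for w in im.max(2)[y:y+44:2,x:x+60:2]//10: print(' '.join('%2d'%q for q in w))
```

```text
pin [352.72149537  72.5138975 ] ptr [342.35646213  65.45109596] axis [317.22831349 123.75690371]
317 46
17 17 17 17 17 17 17 17 17 17 17 17 16 15 20 21 22 22 22 22 22 22 22 22 22 22 18 19 21 22
18 17 18 17 17 17 17 17 17 17 17 17 17 16 17 16 20 22 22 22 22 22 22 22 19  8  9  9  9 14
17 17 17 17 17 17 17 17 17 17 17 17 17 17 17 17 17 17 17 22 22 22 22 22 10  9  8  9  9  9
15 17 17 17 17 17 17 17 17 17 17 17 17 17 17 17 17 17 17 17 17 21 22 17  9  9  9  9  9  9
 9 10 17 17 17 17 17 17 17 17 17 17 17 17 17 17 17 17 17 17 17 17 19 17  9  9  9  9  9  9
 9 10 17 17 17 17 17 17 17 17 17 17 17 17 17 17 17 17 17 17 17 17 17 16  8  8  8  9  9  9
11 11 17 17 17 17 17 17 17 17 17 17 17 17 17 17 17 17 17 17 17 17 17 17 17 14  9  9  9 11
17 18 18 17 17 17 17 17 17 17 17 17 17 17 17 17 17 17 17 16 17 17 17 17 17 17 17  7 11 14
17 17 17 17 17 17 17 17 17 17 17 15 16 16 17 17 17 17 17 17 17 17 17 18 17 17 17 17 19 22
17 17 17 17 17 17 17 17 17 17 16 17 17 17 17 15 16 18 17 18 17 17 17 17 17 17 17 17 17 18
17 17 17 17 17 18 17 17 17 17 15 18 17 17 17 17 14 17 16 16 17 17 17 17 17 17 17 17 17 17
17 18 
[... 283 characters left out ...]
8 18 16 18 18 17 17 17 14  8  9  8  9  9  9  9 17 17 17 17 17 17 17 17
18 17 18 17 17 17 16 17 15 18 18 17 17 16  9  8  6  9  9  9  9 10 17 17 17 17 17 17 17 16
18 18 18 18 18 18 18 18 18 18 17 17 17 15 10 17  8  6  6  6  7 10 17 17 17 17 17 17 17 16
18 18 18 18 18 18 18 18 20 21 21 19 16 12 10 17 17 13  8  9 14 17 17 17 17 17 17 17 17 11
18 18 18 18 18 18 18 19 19 22 20 20 19 16 15 17 17 17 14 13 15 17 17 17 17 17 17 17 17 14
22 21 18 18 18 18 18 18 19 21 19 19 18 18 18 17 17 17 17 17 17 17 17 17 17 17 17 17 11 15
20 21 19 17 18 18 18 18 18 18 18 18 18 18 17 18 17 16 17 17 17 17 17 17 17 17 17 17 12 15
22 22 20 18 18 18 18 18 18 18 18 18 18 18 18 18 18 17 17 17 17 17 17 17 17 17 17 17 13 15
```

The pointer is still against the pin after the wrench came off. I carry the wrench back to the place on the mat it came from.

```bash
python3 -m creep '{"linear":[[0.005,0.08,0],[0.015,0.2,0],[0.03,0.34,0],[0.045,0.48,0],[0.055,0.62,0],[0.065,0.76,0],[0.073,0.85,0.05],[0.077,0.882,0.15],[0.077,0.882,0.25],[0.077,0.882,0.32],[0.077,0.882,0.32],[0.077,0.882,0.32]],"rotation":[[0,0,0],[0,0,-0.01],[0,0,-0.02],[0,0,-0.04],[0,0,-0.05],[0,0,-0.07],[0,0,-0.077],[0,0,-0.077],[0,0,-0.077],[0,0,-0.077],[0,0,-0.077],[0,0,-0.077]]}'
python3 - <<'E'
from h import *
s=r.read_state();rows([.508,-.2393,.010],-88.7);print(s['position'],s['force'],s['width'])
E
```

```text
clock: 21.58
position: [0.5074, -0.2405, 0.0424]
orientation: [1.0, 0.011, 0.0, 0.0]
force: [-0.6, -0.3, -4.1]
width: 0.253
lin [ 0.0016 -0.003   0.0809]
tool y heading -88.76
rot z -0.0014207557023436519 deg 0.06393400660546433
[ 0.50739107 -0.24051391  0.04237855] [-0.60882717 -0.32556603 -4.13790236] 0.2532418021271178
```

```bash
python3 -m creep '{"linear":[[0,0,0.02],[0,0,0.04],[0,0,0.055],[0,0,0.068],[0,0,0.075],[0,0,0.075],[0,0,0.075]],"rotation":[[0,0,0],[0,0,0],[0,0,0],[0,0,0],[0,0,0],[0,0,0],[0,0,0]]}'
python3 -m creep '{"linear":[[0,0,0.003],[0,0,0.006],[0,0,0.006],[0,0,0.006]],"rotation":[[0,0,0],[0,0,0],[0,0,0],[0,0,0]]}'
python3 -c "
from h import *
s=r.read_state();rows(s['position']);print(s['torque'])"
```

```text
clock: 22.45
position: [0.5074, -0.2402, 0.0119]
orientation: [1.0, 0.011, 0.0, 0.0]
force: [-0.7, -0.1, -1.6]
width: 0.254
clock: 22.95
position: [0.5074, -0.2402, 0.0106]
orientation: [1.0, 0.011, 0.001, -0.0]
force: [-3.2, 2.7, 13.7]
width: 0.256
lin [0. 0. 0.]
tool y heading -88.76
[0.56162612 0.75231503 0.04306821]
```

It's on the mat, with the force up to +13.7 N. I ease off, open and lift clear.

```bash
python3 -m creep '{"linear":[[0,0,-0.003],[0,0,-0.003]],"rotation":[[0,0,0],[0,0,0]]}'
python3 -m creep '{"linear":[[0,0,0],[0,0,0],[0,0,0],[0,0,0],[0,0,0],[0,0,0]],"rotation":[[0,0,0],[0,0,0],[0,0,0],[0,0,0],[0,0,0],[0,0,0]]}' 1
python3 -m creep '{"linear":[[0,0,-0.05],[0,0,-0.15],[0,0,-0.28],[0,0,-0.41],[-0.1,0,-0.47],[-0.1,0,-0.47],[-0.1,0,-0.47]],"rotation":[[0,0,0],[0,0,0],[0,0,0],[0,0,0],[0,0,0],[0,0,0],[0,0,0]]}'
python3 - <<'E'
from h import *
for n,f in(('wrist','w'),('side','x'),('scene','y')): snap(n,f)
D,im=load('w')
m=(im.min(2)>150).astype(np.uint8);n,l,st,ce=cv2.connectedComponentsWithStats(m)
print([(st[i].tolist()) for i in range(1,n) if st[i,4]>400])
# pre/post change in the fixed views
for a,b in(('b','x'),('a','y')):
  A,B=cv2.imread(f'pics/{a}.png'),cv2.imread(f'pics/{b}.png');d=(cv2.absdiff(A,B).max(2)>40).astype(np.uint8)
  d=cv2.morphologyEx(d,cv2.MORPH_OPEN,np.ones((3,3)));n,l,st,ce=cv2.connectedComponentsWithStats(d);print(b,[st[i].tolist() for i in range(1,n) if st[i,4]>25])
X,_=load('x');Y,_=load('y')
for nm,P,f in(('side',X,'x'),('scene',Y,'y')):
  im=cv2.imread(f'pics/{f}.png')
  for q,h in((.019,0),):
    print(nm,'throat px',proj(P,[.565,-.214,.019]),proj(P,[.565,-.263,.019]),'end',proj(P,[.419,-.241,.025]))
E
```

```text
clock: 23.2
position: [0.5075, -0.2402, 0.0107]
orientation: [1.0, 0.011, 0.0, 0.0]
force: [-0.2, -0.6, -2.8]
width: 0.256
clock: 23.95
position: [0.5073, -0.2402, 0.0107]
orientation: [1.0, 0.011, 0.0, 0.0]
force: [-0.4, -0.5, -0.2]
width: 0.85
clock: 24.82
position: [0.4678, -0.2407, 0.1986]
orientation: [1.0, 0.011, 0.0, -0.0]
force: [-0.7, -0.6, -0.9]
width: 0.998
[[0, 0, 640, 336, 116744], [265, 62, 102, 158, 6845], [0, 76, 21, 105, 1442], [422, 89, 61, 147, 3237], [346, 309, 77, 31, 1193], [364, 372, 96, 38, 2481], [214, 377, 110, 55, 3207]]
x [[314, 0, 52, 62, 2558], [534, 0, 106, 156, 8987], [320, 73, 38, 64, 1485], [589, 80, 31, 49, 485], [537, 84, 67, 125, 2545], [593, 158, 47, 51, 855], [370, 163, 149, 116, 6264], [339, 181, 16, 6, 74], [574, 180, 6, 11, 34], [553, 197, 10, 11, 90], [620, 255, 9, 6, 32], [592, 283, 8, 10, 53], [512, 293, 59, 38, 1208], [475, 315, 101, 165, 9535]]
y [[195, 0, 11, 17, 100], [191, 0, 37, 53, 897], [230, 0, 49, 18, 605], [414, 0, 21, 15, 197], [214, 20, 56, 60, 1451], [252, 40, 22, 82, 727], [155, 46, 57, 43, 1070], [348, 74, 74, 37, 1260], [165, 83, 16, 23, 190], [190, 82, 97, 241, 9649], [260, 100, 78, 50, 1847], [163, 109, 11, 19, 118], [165, 143, 15, 16, 92], [163, 162, 16, 15, 140], [204, 168, 18, 8, 103], [227, 168, 9, 5, 39], [243, 295, 19, 18, 185]]
side throat px [296.53415046 188.76400744] [299.04265875 175.60799771] end [354.92734778 183.49253475]
scene throat px [293.20706558 329.50915096] [278.49349481 343.45504402] end [244.00487991 297.58820226]
```

Both fixed views show no change around the mat except the arm and its shadow, so the wrench head lies where it was, and nothing else has moved. Handing in.

```bash
python3 -c "
from plant import r
print(r.job_done())"
```

```text
the job is handed in; nothing more can be done
None
```

The nut is at its stop, the big wrench is back on the mat, and I handed the job in after about 25 s of the 58 s allowed.

- **By hand:** With the fingers I turned the nut from about 0.08 to 1.20 rad. A close picture showed the pointer at the middle of the raised arc.
- **With the wrench:** I turned the nut with the wrench until the side push on the tool reached 17.5 N and the nut stopped moving. After the wrench was off, the pixel values still showed the pointer touching the pin.
- **Laying down:** I lowered the wrench onto its old spot until it met the mat, then let go and lifted clear. It met the mat about 1–2 mm higher than it was gripped, so it may have shifted slightly in the grip.
- **Last checks:** In the scene and side cameras the only changes from the start were the arm, its shadow and a patch on the wrench's handle end that I took for shadow. The wrench head and the other objects showed no change.

- **What disagreed:** Position estimates for the nut's axis differed by up to about 4 mm, so I used a value in between. I had used all 12 picture views by then, so the checks on the pin contact and the final placement are from pixel values, not from looking at a picture.

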